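# Scan the gear's tag, then index it three clicks and hold

## Robot

A 7-joint arm with a two-finger parallel gripper is mounted at the origin on the work surface. World frame = base frame: x ahead of the robot, y to its left, z up, the work surface at z = 0. Lengths are in m, angles in rad, forces in N, time in s.
With the tool pointing down it reaches from about 0.4 to 0.85 m from the base axis. Payload 10.4 kg.
Tool frame: the origin (TCP) lies at the very end of the fingers, on their centre line; the grasp point (between the pads) lies 19 mm behind it (ctrl.grasp_offset is the z of the grasp point in the tool frame, in m); z points along the fingers, y is the line along which they close (so a half turn about z gives the same grasp; the last joint's range is limited). The gripper opens to 85 mm and grips with 20 to 120 N. Pads are 22 mm wide; open, the fingers measure 114 mm over their backs; the gripper's body (76 mm by 85 mm) begins 54 mm behind the grasp point. The pads swing forward as they close: fully open they stand 13 mm farther back than shut.
Start: joints at [-1.31, 0.332, -0.065, 1.46, 0.022, 1.35, -0.088], TCP at [0.175, 0.6, 0.231] pointing down, gripper open.
Joint ranges: [-2.6, 2.6], [-0.5, 2.12], [-1.47, 1.34], [0.16, 2.42], [-1.27, 4.41], [0.06, 2.06], [-2.6, 2.6]. Speed limits (rad/s): [2.22, 2.22, 2.79, 2.79, 3.14, 3.14, 3.14].

## Interface

Orientations are given as a unit quaternion [w, x, y, z].
In Python, from cell import ctrl gives the robot as it stands.
- The arm moves only by the shell command python3 -m handwheel 'ROWS' [OPENING] [FORCE]. ROWS is JSON, a list that holds one entry, the list of rows, each a list of 6 numbers: the shift along the tool's x, y, z in mm, then the turn, a rotation vector about the tool's x, y, z in degrees. A call has 1 to 10 rows; each row is the pose to reach, as a shift and turn from the pose commanded when the call began, along the tool's axes at that moment; what a row does not reach only later rows make up. A row lasts 1/12 s, in which the tool goes at most 41.7 mm and 7.16 degrees, less where a joint would pass 70% of its speed; a pose out of reach is approached as far as the arm can. A call with a gripper value outside its range is refused whole. OPENING is the closure, from 0 (fully open) to 1 (shut), set as the call begins (- or left out, the last holds). The fingers move at their own pace and stop on an object; FORCE is the grip in N (left out, the last holds). Time passes only in rows, so rows that repeat a pose let the fingers close. It gives the time, the measured TCP pose, the force, the opening and the grip force at its end, in the units of the state.
- ctrl.get_state(): the state, without advancing time (a new reading comes with each control period).
- ctrl.camera(name): name is "scene" or "top"; returns the picture (480x640x3 uint8, blue, green, red); there is no depth.
- ctrl.camera_model(name): a dict with "fov_y" (degrees; the focal length in pixels is half the picture's height over the tangent of half this angle, whatever the lens; pixels are square), "cx", "cy" (the principal point, pixels), "R" (3x3) and "t" (3): a world point X has camera coordinates R X + t. Camera axes: x right, y down, z forward; pixel columns grow to the right and rows downward; lengths in m; the calibration is good to about 2 mm. A picture is of the moment at which its call begins. camera_model takes no time and is no camera call.
- ctrl.sign_off(): hands the job in; it is judged then, once.
The state is a dict: "time": time; "joint_positions": joint angles; "joint_velocities": joint speeds; "effort": joint torques, N m; "position": TCP position; "eef_rot": TCP orientation; "ft_force": force on the tool from outside, world axes, zero at the start; "ft_torque": the same for the moment, N m; "width": finger opening in m; "gripper_force": force on a finger pad.
Only numpy, scipy, OpenCV 4.12 (cv2) and the standard library are available. Lean on these libraries where they do the work, as an engineer would, in place of code of your own. Each camera call takes 0.05 s, during which the arm holds its last target. There are 200 camera calls.

## Task

Take the hand scanner from its rest, aim its window squarely at the code tag on the gear-checking fixture (on the small upright plate at its end, facing the robot) from about 5 to 10 cm away and keep it steady on the tag for a full second, then lay it back in its rest, right side up, and let go. Then grip the fixture's bar knob and turn it clockwise (seen from above) three clicks from its home stop, not past the third, and finish there still holding the knob, because its return spring takes it home if it is let go. Leave the other things on the bench where they are.

Things in the scene. Friction and masses are not known exactly. Their poses are not given: they have to be found in the camera images.
- scanner_mid (a point): grip point of the loose hand scanner (stick type, about 0.16 kg), 14 mm above its underside on the centre line: a black bar 28 wide x 28 high, from 71 mm behind this point to 43 ahead, then a black head 20 long x 40 wide x 34 high whose front face is 63 mm ahead. x points along the bar to the window, z up. Starts lying right side up in the rest, this point 39 mm above the table.
- scanner_nose (a point): centre of the scanner's window, on the front face of its head, 63 mm ahead of scanner_mid on the same centre line; x points out of the window, along the aim. Same axes as scanner_mid.
- rest_seat (a point): the scanner's fixed rest, a plate 130 x 70 x 6 mm with two saddles 12 mm thick, 35 mm either side of this point, which is midway between them at the height of their beds, 25 mm above the table. x along the scanner, z up. Horns 16 mm high leave 36 mm for the 28 mm bar; the 58 mm gap between the saddles is free for fingers. Lying home, scanner_mid is 14 mm above this point, within 20 mm level.
- tag (a point): centre of the square code tag (36 mm, black and white pattern on a 50 x 50 mm plate on a post, plate top 120 mm above the table), 95 mm above the table, at one end of the fixture. x is horizontal and points INTO the tag, the way the scanner must look; z up. The fixture's 30 mm high base reaches 64 mm out in front of the tag.
- knob_grip (a point): grip point of the indexing knob, on its upright axis, 90 mm above the table: a black bar 44 long x 14 wide x 38 high (68 to 106 mm above the table). x lies along the bar towards its white pointer line, z up; turns with the knob. Below the bar: a 40 mm hub down to 54 mm above the table, then the toothed gear, 92 mm in diameter. The tag plate stands about 125 mm away.
- knob (a joint): angle of the knob, rad: 0 at home against the end stop, grows clockwise seen from above. Clicks every 0.419 (24 degrees): third at 1.257, end at 2.094; white marks on the base show home and five stops. Turning torque swings between 0.02 and 0.12 N m, rising after each stop; a return spring (0.06 to 0.075 N m), stronger than the clicks, drives it home when let go.
- tin: loose lidded round metal tin, 86 mm diameter, 81 high, origin under its centre; leave alone
- gear_large: loose steel gear lying flat, 66 mm diameter, 22 high, origin under its centre; leave alone
- gear_small: loose brass gear lying flat, 38 mm diameter, 24 high, origin under its centre; leave alone
- tweezers: loose steel tweezers lying flat, 125 x 10 x 6 mm, along their x, origin under their middle; leave alone
- loupe: loose black eye loupe standing upright, 40 mm diameter, 28 high, origin under its centre; leave alone
- gauge_block: loose steel gauge block lying flat, 60 (x) x 30 x 14 mm, origin under its centre; leave alone
Things that resemble listed ones, but are neither listed nor needed, are in the scene too. What is shaped like the part that bears scanner_mid but turquoise is not meant.

How it is judged:
On the way, in this order (a step that is already met when the one before it is completed fails the run):
1. the held scanner, clear of its rest, looks squarely at the tag and stays so (x of tag in the frame of scanner_nose between 0.03 and 0.13 m and y of tag in the frame of scanner_nose between -0.016 and 0.016 m and z of tag in the frame of scanner_nose between -0.016 and 0.016 m and angle between the x axis of scanner_nose and the x axis of tag, either way round below 0.3 rad and contact force between the fingers and scanner above 0.5 N and linear speed of scanner below 0.03 m/s), for 0.9 s.
2. the scanner lies back in its rest, right side up and let go (distance between scanner_mid and rest_seat below 0.026 m and horizontal distance between scanner_mid and rest_seat below 0.02 m and angle between scanner_mid's own z axis and vertical below 0.15 rad and contact force between the fingers and scanner below 0.1 N and linear speed of scanner below 0.03 m/s), for 0.2 s.
3. the knob is held at its third stop (value of joint knob between 1.127 and 1.387 rad and contact force between the fingers and knob above 1 N), for 0.3 s.
At the end, for the whole second after the job is handed in: The fingers hold the knob (contact over 1 N) at rest at its third stop, 1.257 rad within 0.13; the scanner lies at rest, let go and right side up (within 0.15 rad), in its rest, its middle within 20 mm of the rest's middle horizontally and within 26 mm of the seat point (all of step 2 and all of step 3 and velocity of joint knob between -0.2 and 0.2 rad/s); the arm keeps its last pose, push and grip.
It fails at once if the knob is turned past its third stop (more than 0.23 rad beyond it) (value of joint knob above 1.487 rad).
It fails at once if another thing on the bench is moved more than 30 mm (distance of any of tin, gear_large, gear_small, tweezers, loupe, gauge_block from where it was at the start of the episode above 0.03 m).
It also fails if it takes over 58 s, if anything falls off the work surface, if the arm or the gripper's body presses on something with over 40 N, if the wrist force passes 120 N, or if a joint passes its speed limit or range.

## Working session

There is one attempt and no reset: what is moved stays moved. The work goes in short steps, Python scripts to look and compute and a shell command to move; the robot and the scene stay as the last step left them, time stands still between calls to the robot, and variables do not carry over. Pictures are saved under pics/ and viewed, at most 10 in all, crops included, and the job is handed in when it is done.

```bash
mkdir -p pics; ls; python3 - <<'E'
from cell import ctrl
import cv2,json
for n in("scene","top"):
    cv2.imwrite(f"pics/{n}0.png",ctrl.camera(n)); m=ctrl.camera_model(n); print(n,m)
s=ctrl.get_state(); print(s,ctrl.grasp_offset)
E
```

```text
pics
scene {'fov_y': 52.63926443216252, 'cx': 324.01545938930485, 'cy': 243.41688604208298, 'R': array([[ 0.85074522,  0.52552175,  0.00771107],
       [ 0.4454908 , -0.71324641, -0.54112615],
       [-0.27887367,  0.4637957 , -0.84090607]]), 't': array([-0.50231362, -0.18781526,  1.244925  ])}
top {'fov_y': 43.36653935447506, 'cx': 321.90542133406615, 'cy': 241.8516662541162, 'R': array([[ 0.00998512, -0.99962027,  0.025683  ],
       [-0.98180498, -0.01467143, -0.18932442],
       [ 0.18962933, -0.02332527, -0.98157865]]), 't': array([-0.0169685 ,  0.57613038,  1.25223143])}
{'time': 0.1, 'joint_positions': array([-1.30959834,  0.33279787, -0.06472747,  1.46083782,  0.02157537,
        1.34988849, -0.08849226]), 'joint_velocities': array([-8.79819275e-05, -2.38390254e-03,  5.60925696e-04, -2.38983694e-03,
       -4.97783981e-05,  9.97904369e-04,  4.36900626e-04]), 'effort': array([ 1.70043615e-03, -6.26751065e+01,  4.93202498e-02, -3.92425025e+01,
        1.62714114e-02,  6.98420117e-03, -5.54987992e-05]), 'position': array([0.17488987, 0.59969389, 0.23061161]), 'eef_rot': array([-7.65722680e-05,  1.41399935e-01,  9.89952360e-01, -6.13965333e-04]), 'ft_force': array([0.28530106, 0.09774646, 0.05255722]), 'ft_torque': array([ 0.01092289, -0.03316819, -0.02338473]), 'gripper_force': 0.0, 'width': 0.08527253709542293} -0.0187
```

View pics/scene0.png

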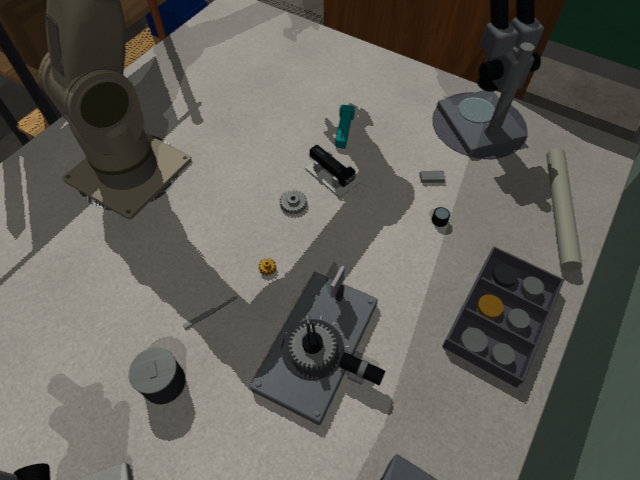

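View pics/top0.png

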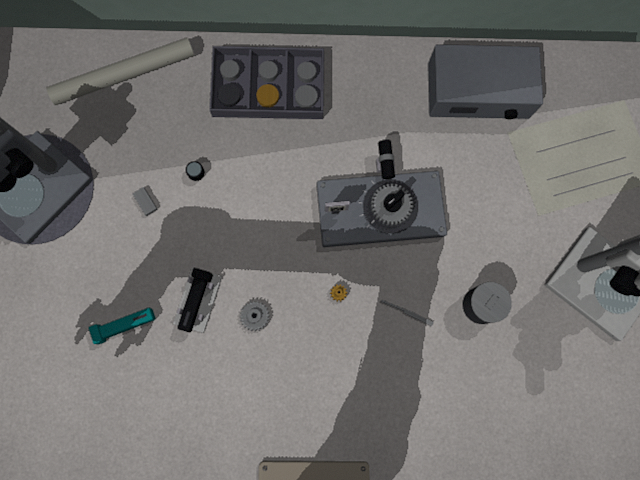

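The top view shows two stick shapes: black at (195,300) lying on a light rest plate, and turquoise at (122,325) on the bare table. The black one fits, because it is black and lies in the rest; the turquoise one is excluded. The fixture is at (382,207), with the tag plate at about (337,208) and the knob at about (393,202). I'll confirm with an enlarged crop.

```bash
python3 - <<'E'
import cv2,numpy as np
t=cv2.imread("pics/top0.png");s=cv2.imread("pics/scene0.png")
g=lambda im,x,y,w,h:cv2.convertScaleAbs(cv2.resize(im[y:y+h,x:x+w],(400,300),interpolation=cv2.INTER_CUBIC),alpha=1.7,beta=20)
cv2.imwrite("pics/c1.png",np.vstack([np.hstack([g(t,145,255,100,75),g(t,310,150,140,105)]),np.hstack([g(s,290,130,88,66),g(s,250,260,160,120)])]))
E
```

```text
(no output)
```

View pics/c1.png

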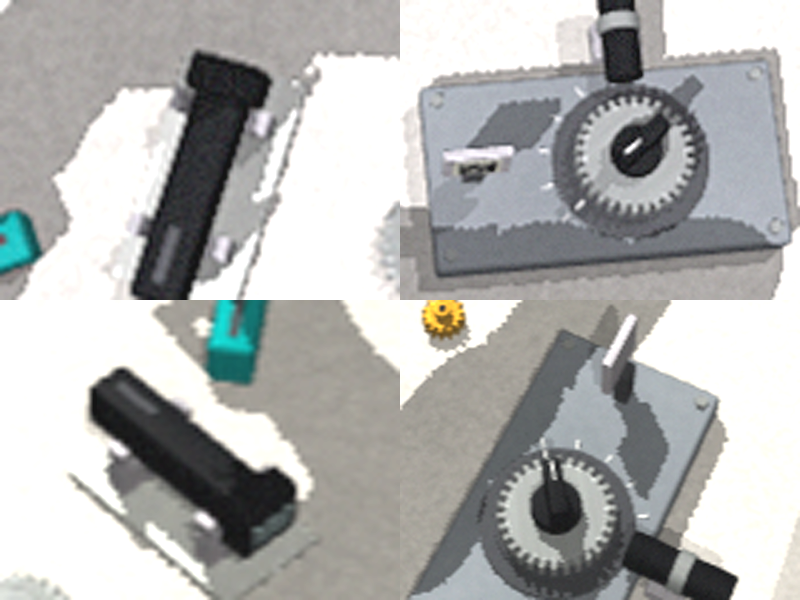

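Confirmed: the black scanner lies in the rest with its window facing away from the robot. The tag face is visible from above at about top (337,207), and the knob pointer faces lower-left with the marks running clockwise from there. Next I'll measure the scanner by its mask and enlarge the fixture.

```bash
cat > h.py <<'E'
import cv2,numpy as np
from cell import ctrl
M={n:ctrl.camera_model(n) for n in("scene","top")}
def ray(n,u,v):
    m=M[n];f=240/np.tan(np.radians(m["fov_y"]/2))
    R=np.array(m["R"]);c=-R.T@np.array(m["t"])
    return c,R.T@np.array([(u-m["cx"])/f,(v-m["cy"])/f,1])
def plane(n,u,v,z):
    c,d=ray(n,u,v);return c+d*(z-c[2])/d[2]
def tri(a,b):
    (c,d),(e,g)=ray("scene",*a),ray("top",*b)
    s=np.linalg.lstsq(np.c_[d,-g],e-c,rcond=None)[0]
    return (c+s[0]*d+e+s[1]*g)/2,np.linalg.norm(c+s[0]*d-e-s[1]*g)
def proj(n,X):
    m=M[n];f=240/np.tan(np.radians(m["fov_y"]/2));p=np.array(m["R"])@X+m["t"]
    return p[:2]/p[2]*f+[m["cx"],m["cy"]]
def scanner(im,n,box,z=.039):
    x,y,w,h=box;k=(im[y:y+h,x:x+w].max(2)<38).astype(np.uint8)
    k=cv2.morphologyEx(k,cv2.MORPH_OPEN,np.ones((3,3)))
    cs=max(cv2.findContours(k,0,1)[0],key=cv2.contourArea)+[x,y]
    r=cv2.minAreaRect(cs);b=cv2.boxPoints(r)
    e=sorted(range(4),key=lambda i:np.linalg.norm(b[i]-b[(i+1)%4]))[:2]
    mids=[plane(n,*((b[i]+b[(i+1)%4])/2),z) for i in e]
    return r,cv2.contourArea(cs),mids
E
python3 - <<'E'
from h import *
t=cv2.imread("pics/top0.png");s=cv2.imread("pics/scene0.png")
for im,n,b in((t,"top",(165,255,60,85)),(s,"scene",(295,135,75,60))):
    r,a,m=scanner(im,n,b);print(n,r,a,m,np.linalg.norm(m[0]-m[1]),(m[0]+m[1])/2)
g=lambda im,x,y,w,h:cv2.convertScaleAbs(cv2.resize(im[y:y+h,x:x+w],None,fx=8,fy=8,interpolation=cv2.INTER_NEAREST),alpha=2.2,beta=10)
cv2.imwrite("pics/c2.png",np.hstack([g(t,355,170,50,70),g(s,280,310,50,70)]))
E
```

```text
top ((194.2547149658203, 300.3584899902344), (19.917278289794922, 62.9111328125), 15.945395469665527) 869.5 [array([0.51334121, 0.24665775, 0.039     ]), array([0.38342325, 0.27703076, 0.039     ])] 0.1334211192823707 [0.44838223 0.26184426 0.039     ]
scene ((331.7445068359375, 162.54742431640625), (50.20536422729492, 19.868179321289062), 43.451839447021484) 587.5 [array([0.37630485, 0.29488253, 0.039     ]), array([0.5131297 , 0.24495539, 0.039     ])] 0.1456494395848047 [0.44471728 0.26991896 0.039     ]
```

View pics/c2.png

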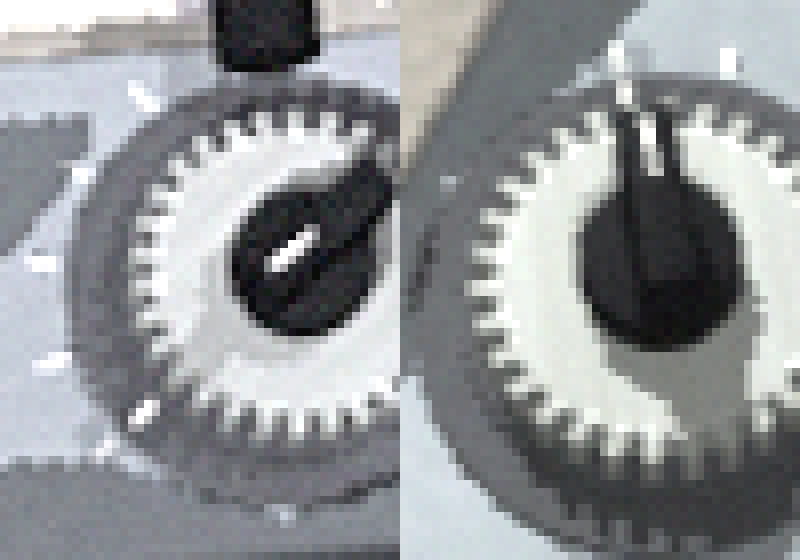

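The pointer's white line (knob top) runs from top (389.4,203) to (394.4,199), and from scene (310.6,325) to (312,331), tip first. Home is towards lower-left. Next are the gear centre and an enlarged view of the tag.

```bash
python3 - <<'E'
from h import *
t=cv2.imread("pics/top0.png");s=cv2.imread("pics/scene0.png")
for n,im,seed,box in(("top",t,(378,208),(350,165,80,80)),("scene",s,(296,345),(270,305,90,85))):
    x,y,w,h=box;g=im[y:y+h,x:x+w].max(2)
    for th in(75,90,105,120):
        k=(g>th).astype(np.uint8);nl,l=cv2.connectedComponents(k,connectivity=4);q=l[seed[1]-y,seed[0]-x]
        c=max(cv2.findContours((l==q).astype(np.uint8),0,1)[0],key=cv2.contourArea)+[x,y]
        e=cv2.fitEllipse(cv2.convexHull(c));print(n,th,g[seed[1]-y,seed[0]-x],np.round(e[0],1),np.round(e[1],1),plane(n,*e[0],.054))
    # white pointer
a=[plane("top",389.4,203.1,.106),plane("top",394.4,199,.106)];b=[plane("scene",310.6,325,.106),plane("scene",311.9,331.2,.106)]
for p,q in(a,b):print(p,q,np.degrees(np.arctan2(*(p-q)[1::-1])),np.linalg.norm(p-q))
C=plane("top",355+265/8,170+280/8,.03)
for m in((143,95),(82,175),(42,262),(52,362),(105,445)):print("mark",plane("top",355+m[0]/8,170+m[1]/8,.03))
g=lambda im,x,y,w,h:cv2.convertScaleAbs(cv2.resize(im[y:y+h,x:x+w],None,fx=10,fy=10,interpolation=cv2.INTER_NEAREST),alpha=2,beta=10)
cv2.imwrite("pics/c3.png",np.hstack([g(t,318,190,40,40),g(s,320,260,40,40)]))
E
```

```text
top 75 104 [391.4 203.7] [40.1 41.3] [ 0.66444099 -0.16210904  0.054     ]
top 90 104 [384.4 198.3] [21.5 33.9] [ 0.67642615 -0.14676823  0.054     ]
top 105 104 [393.3 207.6] [ 87.1 143.4] [ 0.65562599 -0.1661526   0.054     ]
top 120 104 [393.4 207.3] [ 86.5 148.5] [ 0.65622318 -0.16626503  0.054     ]
scene 75 106 [306.  345.7] [34. 42.] [ 0.65526986 -0.17189566  0.054     ]
scene 90 106 [304.2 346.2] [29.3 40.2] [ 0.65287008 -0.17455654  0.054     ]
scene 105 106 [296.9 343.7] [10.6 20.4] [ 0.63808966 -0.17790805  0.054     ]Traceback (most recent call last):
  File "<stdin>", line 8, in <module>
cv2.error: OpenCV(4.12.0) /io/opencv/modules/imgproc/src/shapedescr.cpp:361: error: (-201:Incorrect size of input array) There should be at least 5 points to fit the ellipse in function 'fitEllipseNoDirect'
```

```bash
python3 - <<'E'
from h import *
t=cv2.imread("pics/top0.png");s=cv2.imread("pics/scene0.png")
for th in (35,45,55,65,75):
  for n,im,seed,box in(("top",t,(378,208),(350,165,80,80)),("scene",s,(296,345),(270,305,90,85))):
    x,y,w,h=box;g=im[y:y+h,x:x+w].max(2)
    k=(g>th).astype(np.uint8);nl,l=cv2.connectedComponents(k,connectivity=4);q=l[seed[1]-y,seed[0]-x]
    c=max(cv2.findContours((l==q).astype(np.uint8),0,1)[0],key=cv2.contourArea)+[x,y]
    e=cv2.fitEllipse(cv2.convexHull(c));print(n,th,np.round(e[0],1),np.round(e[1],1),plane(n,*e[0],.054))
a=[plane("top",389.4,203.1,.106),plane("top",394.4,199,.106)];b=[plane("scene",310.6,325,.106),plane("scene",311.9,331.2,.106)]
for p,q in(a,b):print(p,q,np.degrees(np.arctan2(*(p-q)[1::-1])),np.linalg.norm(p-q))
P=np.array([plane("top",355+m[0]/8,170+m[1]/8,.03)[:2] for m in((143,95),(82,175),(42,262),(52,362),(105,445))])
A=np.c_[2*P,np.ones(5)];c=np.linalg.lstsq(A,(P**2).sum(1),rcond=None)[0];print("marks centre",c[:2],np.sqrt(c[2]+c[:2]@c[:2]),np.degrees(np.arctan2((P-c[:2])[:,1],(P-c[:2])[:,0])))
g=lambda im,x,y,w,h:cv2.convertScaleAbs(cv2.resize(im[y:y+h,x:x+w],None,fx=10,fy=10,interpolation=cv2.INTER_NEAREST),alpha=2,beta=10)
cv2.imwrite("pics/c3.png",np.hstack([g(t,318,190,40,40),g(s,320,260,40,40)]))
E
```

```text
top 35 [390.2 204.3] [ 90.8 157.3] [ 0.66307083 -0.15945394  0.054     ]Traceback (most recent call last):
  File "<stdin>", line 8, in <module>
cv2.error: OpenCV(4.12.0) /io/opencv/modules/imgproc/src/shapedescr.cpp:361: error: (-201:Incorrect size of input array) There should be at least 5 points to fit the ellipse in function 'fitEllipseNoDirect'
```

```bash
python3 - <<'E'
from h import *
t=cv2.imread("pics/top0.png");s=cv2.imread("pics/scene0.png")
a=[plane("top",389.4,203.1,.106),plane("top",394.4,199,.106)];b=[plane("scene",310.6,325,.106),plane("scene",311.9,331.2,.106)]
for p,q in(a,b):print(p,q,np.degrees(np.arctan2(*(p-q)[1::-1])),np.linalg.norm(p-q))
P=np.array([plane("top",355+m[0]/8,170+m[1]/8,.03)[:2] for m in((143,95),(82,175),(42,262),(52,362),(105,445))])
A=np.c_[2*P,np.ones(5)];c=np.linalg.lstsq(A,(P**2).sum(1),rcond=None)[0];print("marks centre",c[:2],np.sqrt(c[2]+c[:2]@c[:2]),np.degrees(np.arctan2((P-c[:2])[:,1],(P-c[:2])[:,0])))
g=lambda im,x,y,w,h:cv2.convertScaleAbs(cv2.resize(im[y:y+h,x:x+w],None,fx=10,fy=10,interpolation=cv2.INTER_NEAREST),alpha=2,beta=10)
cv2.imwrite("pics/c3.png",np.hstack([g(t,318,190,40,40),g(s,320,260,40,40)]))
# base (slate) long axis from the scene/top: minAreaRect of bluish pixels
hsv=cv2.cvtColor(t,cv2.COLOR_BGR2HSV)
k=((t[...,0].astype(int)-t[...,2])>4).astype(np.uint8);k[:140]=0;k[260:]=0;k[:,:290]=0;k[:,470:]=0
k=cv2.morphologyEx(k,cv2.MORPH_OPEN,np.ones((3,3)))
c=max(cv2.findContours(k,0,1)[0],key=cv2.contourArea);r=cv2.minAreaRect(c);B=[plane("top",*p,.03) for p in cv2.boxPoints(r)];print(r,np.round(B,4))
E
```

```text
[ 0.65200848 -0.15039902  0.106     ] [ 0.66113506 -0.1611141   0.106     ] 130.4226998294602 0.01407506180666759
[ 0.65242108 -0.14948556  0.106     ] [ 0.66108991 -0.1585919   0.106     ] 133.5900247508501 0.012572741613349253
marks centre [ 0.66401121 -0.16410964] 0.0683784995169106 [ 35.19593501  60.02235524  83.62844669 107.71188852 131.00130716]
((352.0081787109375, 209.59014892578125), (63.64663314819336, 65.45735931396484), 84.80557250976562) [[ 0.7209  0.0031  0.03  ]
 [ 0.7374 -0.1443  0.03  ]
 [ 0.5913 -0.1558  0.03  ]
 [ 0.5758 -0.0113  0.03  ]]
```

View pics/c3.png

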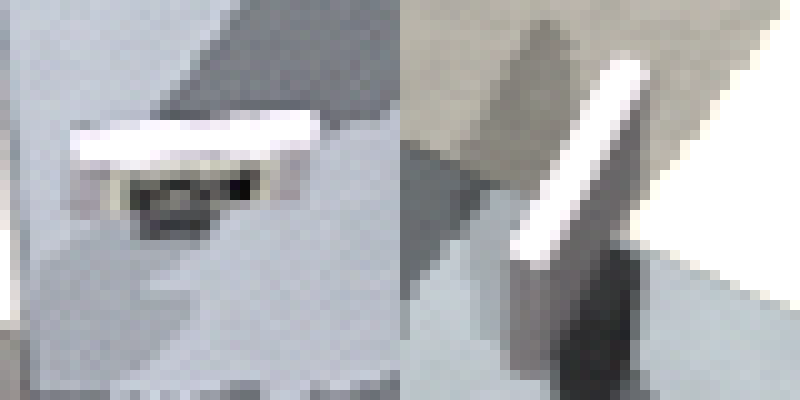

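The tag crop shows the plate's white top edge, from top (325,204.5) to (350,202.5) and scene (332.5,284.5) to (343,266.8). The tag face is just below it, on the robot side.

```bash
python3 - <<'E'
from h import *
for n,a,b in(("top",(325,204.3),(350,202.3)),("scene",(343,266.8),(332.5,284.5))):
    p,q=plane(n,*a,.12),plane(n,*b,.12);d=q-p
    print(n,p,q,np.linalg.norm(d),"tag yaw",np.degrees(np.arctan2(d[1],d[0]))+90,(p+q)/2)
# tag face mid seen in top at 18.9,18.5 crop px, plane z=.095
print(plane("top",337,208.6,.095))
# base front edge (z=.03) in top: (320.5,245.5)->(444.5,235) ; back (317,180)->(440,169)
for a,b in(((323,246),(445,235.5)),((318,180.5),(440,168.5))):
    p,q=plane("top",*a,.03),plane("top",*b,.03);d=q-p;print("edge yaw",np.degrees(np.arctan2(d[1],d[0]))+90)
from scipy.spatial.transform import Rotation as Ro
s=ctrl.get_state();q=s["eef_rot"];print(s["time"],Ro.from_quat([*q[1:],q[0]]).as_matrix().round(4),s["position"])
E
```

```text
top [ 0.64351221 -0.01390963  0.12      ] [ 0.64867911 -0.06603362  0.12      ] 0.05237945354508365 tag yaw 5.6610721187550155 [ 0.64609566 -0.03997162  0.12      ]
scene [ 0.6437895  -0.01689853  0.12      ] [ 0.64658438 -0.06153287  0.12      ] 0.04472176333102022 tag yaw 3.583028288867041 [ 0.64518694 -0.0392157   0.12      ]
[ 0.64099107 -0.04018962  0.095     ]
edge yaw 5.844115309753164
edge yaw 6.843305808859398
0.1 [[-9.6e-01  2.8e-01 -3.0e-04]
 [ 2.8e-01  9.6e-01 -1.2e-03]
 [-0.0e+00 -1.2e-03 -1.0e+00]] [0.17488987 0.59969389 0.23061161]
```

```bash
cat >> h.py <<'E'
from scipy.spatial.transform import Rotation as Ro
def delta(x,y,z,yd):
    s=ctrl.get_state();q=s["eef_rot"];R=Ro.from_quat([*q[1:],q[0]])
    a=np.radians(yd);Y=np.array([np.cos(a),np.sin(a),0]);Z=np.array([0,0,-1.]);G=Ro.from_matrix(np.c_[np.cross(Y,Z),Y,Z])
    print("t",s["time"],"pos",s["position"].round(4),"row mm",(R.inv().apply(np.array([x,y,z])-s["position"])*1e3).round(1),"turn",np.degrees((R.inv()*G).as_rotvec()).round(2),"w",round(s["width"],4),"F",round(s["gripper_force"],1),"ft",s["ft_force"].round(1))
E
python3 -c "
from h import *
delta(.452,.261,.231,76.8); delta(.452,.261,.11,76.8)"
```

```text
t 0.1 pos [0.1749 0.5997 0.2306] row mm [-3.608e+02 -2.476e+02 -1.000e-01] turn [-0.07 -0.   -3.06] w 0.0853 F 0.0 ft [0.3 0.1 0.1]
t 0.1 pos [0.1749 0.5997 0.2306] row mm [-360.8 -247.4  120.9] turn [-0.07 -0.   -3.06] w 0.0853 F 0.0 ft [0.3 0.1 0.1]
```

```bash
python3 -m handwheel '[[[-36,-25,0,0,0,0],[-72,-50,0,0,0,0],[-108,-74,0,0,0,-1],[-144,-99,0,0,0,-1],[-180,-124,5,0,0,-2],[-216,-149,15,0,0,-2],[-253,-173,30,0,0,-3],[-289,-198,50,0,0,-3],[-325,-223,70,0,0,-3],[-345,-237,80,0,0,-3]]]' 0 40; python3 -c "
from h import *
delta(.452,.261,.12,76.8);delta(.452,.261,.018,76.8)"
```

```text
time: 0.93
position: [0.4312, 0.2857, 0.1569]
eef_rot: [0.0, 0.115, 0.993, 0.0]
ft_force: [0.3, 0.8, -0.3]
width: 0.0854
gripper_force: 0.0
t 0.9333 pos [0.4312 0.2857 0.1569] row mm [-25.9 -19.3  36.9] turn [ 0.01  0.   -0.06] w 0.0854 F 0.0 ft [ 0.3  0.8 -0.3]
t 0.9333 pos [0.4312 0.2857 0.1569] row mm [-25.9 -19.3 138.9] turn [ 0.01  0.   -0.06] w 0.0854 F 0.0 ft [ 0.3  0.8 -0.3]
```

```bash
python3 -m handwheel '[[[-10,-7,20,0,0,0],[-16,-10,41,0,0,0],[-16,-10,41,0,0,0],[-16,-10,41,0,0,0],[-16,-10,41,0,0,0]]]'; python3 -c "
from h import *
delta(.452,.261,.018,76.8)"
```

```text
time: 1.35
position: [0.4436, 0.2751, 0.1176]
eef_rot: [0.0, 0.115, 0.993, 0.0]
ft_force: [0.4, 0.6, 0.9]
width: 0.0853
gripper_force: 0.0
t 1.35 pos [0.4436 0.2751 0.1176] row mm [-11.4 -11.9  99.6] turn [0.05 0.01 0.01] w 0.0853 F 0.0 ft [0.4 0.6 0.9]
```

```bash
python3 -m handwheel '[[[-6,-6,15,0,0,0],[-11.5,-12,30,0,0,0],[-11.5,-12,50,0,0,0],[-11.5,-12,70,0,0,0],[-11.5,-12,85,0,0,0],[-11.5,-12,95,0,0,0],[-11.5,-12,99,0,0,0],[-11.5,-12,99,0,0,0]]]'; python3 -c "
from h import *
delta(.452,.261,.018,76.8)
for n in('scene','top'):cv2.imwrite(f'pics/{n}1.png',ctrl.camera(n))
t=cv2.imread('pics/top1.png');s=cv2.imread('pics/scene1.png')
g=lambda im,x,y,w,h:cv2.convertScaleAbs(cv2.resize(im[y:y+h,x:x+w],(400,400)),alpha=2,beta=10)
cv2.imwrite('pics/c4.png',np.hstack([g(t,140,240,120,120),g(s,280,110,100,100)]))"
```

```text
time: 2.02
position: [0.452, 0.2604, 0.0178]
eef_rot: [-0.0, 0.115, 0.993, 0.0]
ft_force: [-0.4, 0.7, -0.1]
width: 0.0853
gripper_force: 0.0
t 2.0167 pos [0.452  0.2604 0.0178] row mm [ 0.2  0.6 -0.2] turn [ 0.01 -0.01 -0.  ] w 0.0853 F 0.0 ft [-0.4  0.7 -0.1]
```

View pics/c4.png

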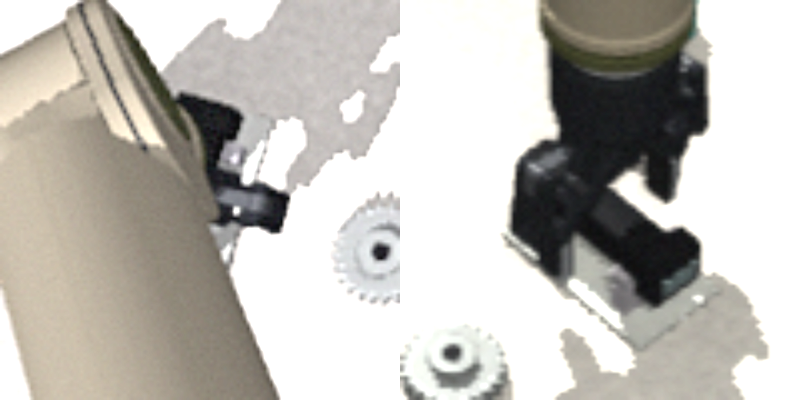

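The fingers straddle the scanner bar between the saddles, with the head at about scene (446,163) and nothing touched. Closing now.

```bash
python3 -m handwheel '[[[0,0,0,0,0,0],[0,0,0,0,0,0],[0,0,0,0,0,0],[0,0,0,0,0,0],[0,0,0,0,0,0],[0,0,0,0,0,0],[0,0,0,0,0,0],[0,0,0,0,0,0]]]' 1 40; python3 -c "
from h import *
delta(.452,.261,.076,76.8)"
```

```text
time: 2.78
position: [0.4525, 0.26, 0.0181]
eef_rot: [0.0, 0.115, 0.993, 0.0]
ft_force: [-1.3, -0.0, 6.2]
width: 0.0277
gripper_force: 39.4
t 2.7833 pos [0.4525 0.26   0.0181] row mm [  0.7   0.9 -57.9] turn [ 0.04  0.02 -0.06] w 0.0277 F 39.4 ft [-1.3 -0.   6.2]
```

```bash
python3 -m handwheel '[[[0,0,-10,0,0,0],[0,0,-25,0,0,0],[0,0,-45,0,0,0],[0,0,-65,0,0,0],[0,0,-85,0,0,0],[0,0,-95,0,0,0],[0,0,-100,0,0,0],[0,0,-100,0,0,0],[0,0,-100,0,0,0]]]'; python3 - <<'E'
from h import *
yaw=6;T=np.array([.643,-.040]);d=np.array([np.cos(np.radians(yaw)),np.sin(np.radians(yaw))])
p=T-d*(.07+.063);print(p)
delta(*p,.118,90+yaw);delta(*p,.0745,90+yaw)
for n in('scene','top'):
    im=ctrl.camera(n);cv2.imwrite(f'pics/{n}2.png',im)
E
```

```text
time: 3.53
position: [0.4518, 0.2595, 0.1168]
eef_rot: [-0.0, 0.115, 0.993, -0.0]
ft_force: [0.1, -0.4, -2.6]
width: 0.0275
gripper_force: 39.3
[ 0.51072859 -0.05390229]
t 3.5333 pos [0.4518 0.2595 0.1168] row mm [-129.2 -291.5   -1. ] turn [ -0.04  -0.05 -19.26] w 0.0275 F 39.3 ft [ 0.1 -0.4 -2.6]
t 3.5333 pos [0.4518 0.2595 0.1168] row mm [-129.3 -291.5   42.5] turn [ -0.04  -0.05 -19.26] w 0.0275 F 39.3 ft [ 0.1 -0.4 -2.6]
```

```bash
python3 -m handwheel '[[[-7,-15,0,0,0,-1],[-19,-43,0,0,0,-3],[-33,-75,0,0,0,-5],[-48,-108,0,0,0,-7],[-63,-141,0,0,0,-9],[-78,-175,0,0,0,-12],[-93,-209,0,0,0,-14],[-107,-241,0,0,0,-16],[-119,-268,0,0,0,-18],[-126,-284,0,0,0,-19]]]';python3 -m handwheel '[[[-1.5,-3.5,5,0,0,0],[-3,-7,15,0,0,0],[-3,-7,25,0,0,0],[-3,-7,35,0,0,0],[-3,-7,40,0,0,0],[-3,-7,42,0,0,0],[-3,-7,42,0,0,0],[-3,-7,42,0,0,0],[-3,-7,42,0,0,0]]]'; python3 -c "
from h import *
delta(.5107,-.0539,.0745,96)
for n in('scene','top'):cv2.imwrite(f'pics/{n}3.png',ctrl.camera(n))
t=cv2.imread('pics/top3.png');s=cv2.imread('pics/scene3.png')
g=lambda im,x,y,w,h:cv2.convertScaleAbs(cv2.resize(im[y:y+h,x:x+w],(400,400)),alpha=2,beta=10)
cv2.imwrite('pics/c5.png',np.hstack([g(t,290,180,100,100),g(s,260,210,110,110)]))"
```

```text
time: 4.47
position: [0.5093, -0.0497, 0.1168]
eef_rot: [-0.001, -0.049, 0.999, -0.001]
ft_force: [-0.2, -0.7, -2.0]
width: 0.0278
gripper_force: 39.4
time: 5.22
position: [0.5138, -0.052, 0.0761]
eef_rot: [0.0, -0.05, 0.999, 0.0]
ft_force: [0.0, -0.4, -2.3]
width: 0.028
gripper_force: 39.4
t 5.2167 pos [ 0.5138 -0.052   0.0761] row mm [ 3.2 -1.6  1.6] turn [ 0.01  0.05 -0.24] w 0.028 F 39.4 ft [ 0.  -0.4 -2.3]
```

View pics/c5.png

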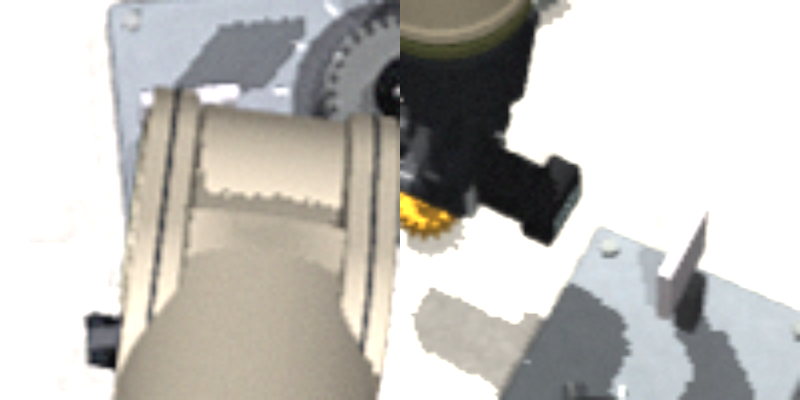

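```bash
python3 - <<'E'
from h import *
a=np.radians(96.2-90);d=np.array([np.cos(a),np.sin(a),0]);m=np.array([.5138,-.052,.097]);l=np.cross([0,0,1],d)
print("nose",proj("scene",m+d*.063))
for y in(-.02,.02):
  for z in(-.017,.017):print(y,z,((proj("scene",m+d*.063+l*y+[0,0,z])-[260,210])/.275).round(0)+[400,0])
T=np.array([.643,-.040,.095]);r=T-m-d*.063;print("tag in nose",r@d,r@l,r[2])
E
```

```text
nose [306.75560438 267.50023234]
-0.02 -0.017 [555. 252.]
-0.02 0.017 [553. 222.]
0.02 -0.017 [586. 197.]
0.02 0.017 [586. 166.]
tag in nose 0.06674029681369541 -0.0020237051895503747 -0.0020000000000000018
```

The scanner's face at scene (306,265) lies within 3 px of the prediction, so the aim is within a few mm. I'll trim 3 mm down and hold.

```bash
python3 -m handwheel '[[[0,0,1.5,0,0,0],[0,0,3,0,0,0],[0,0,3,0,0,0],[0,0,3,0,0,0],[0,0,3,0,0,0],[0,0,3,0,0,0],[0,0,3,0,0,0],[0,0,3,0,0,0],[0,0,3,0,0,0],[0,0,3,0,0,0]]]';python3 -m handwheel '[[[0,0,0,0,0,0],[0,0,0,0,0,0],[0,0,0,0,0,0],[0,0,0,0,0,0],[0,0,0,0,0,0],[0,0,0,0,0,0],[0,0,0,0,0,0],[0,0,0,0,0,0],[0,0,0,0,0,0],[0,0,0,0,0,0]]]'; python3 -c "
from h import *
delta(.452,.2604,.117,76.8)
s=cv2.imread('pics/scene3.png')
k=(s[210:320,300:318].max(2)<38)
print(np.argwhere(k)[:,::-1].max(0)+[300,210],np.argwhere(k)[:,::-1].min(0)+[300,210])"
```

```text
time: 6.15
position: [0.5134, -0.0522, 0.0726]
eef_rot: [-0.0, -0.05, 0.999, 0.0]
ft_force: [-0.8, 0.4, -2.4]
width: 0.0276
gripper_force: 39.4
time: 6.98
position: [0.5134, -0.0522, 0.0726]
eef_rot: [-0.0, -0.05, 0.999, 0.0]
ft_force: [-0.1, -0.0, -2.7]
width: 0.0276
gripper_force: 39.4
t 6.9833 pos [ 0.5134 -0.0522  0.0726] row mm [ 29.8 317.2 -44.4] turn [ 0.   -0.   18.94] w 0.0276 F 39.4 ft [-0.1 -0.  -2.7]
[316 319] [300 253]
```

```bash
python3 -m handwheel '[[[1,6,-10,0,0,1],[3,30,-20,0,0,2],[6,64,-35,0,0,4],[9,99,-44,0,0,6],[13,134,-44,0,0,8],[16,169,-44,0,0,10],[19,204,-44,0,0,12],[23,239,-44,0,0,14],[26,272,-44,0,0,17],[28,298,-44,0,0,19]]]';python3 -m handwheel '[[[0,8,0,0,0,0],[1,15,0,0,0,0],[1,19,0,0,0,0],[1,19,0,0,0,0],[1,19,0,0,0,0],[1,19,0,0,0,0],[1,19,0,0,0,0]]]'; python3 -c "
from h import *
delta(.452,.2604,.0195,76.8)"
```

```text
time: 7.82
position: [0.4546, 0.2444, 0.1167]
eef_rot: [-0.0, 0.116, 0.993, 0.0]
ft_force: [0.8, 0.9, -1.6]
width: 0.0278
gripper_force: 39.4
time: 8.4
position: [0.4594, 0.2592, 0.1167]
eef_rot: [0.0, 0.116, 0.993, -0.0]
ft_force: [0.7, -0.5, -2.0]
width: 0.0277
gripper_force: 39.4
t 8.4 pos [0.4594 0.2592 0.1167] row mm [ 7.5 -0.5 97.2] turn [-0.01  0.   -0.14] w 0.0277 F 39.4 ft [ 0.7 -0.5 -2. ]
```

```bash
python3 -m handwheel '[[[7.5,-0.5,5,0,0,0],[7.5,-0.5,20,0,0,0],[7.5,-0.5,40,0,0,0],[7.5,-0.5,60,0,0,0],[7.5,-0.5,75,0,0,0],[7.5,-0.5,85,0,0,0],[7.5,-0.5,92,0,0,0],[7.5,-0.5,97,0,0,0],[7.5,-0.5,98.5,0,0,0],[7.5,-0.5,98.5,0,0,0]]]'; python3 -c "
from h import *
delta(.452,.2604,.018,76.8)"
```

```text
time: 9.23
position: [0.4523, 0.2614, 0.0185]
eef_rot: [0.0, 0.116, 0.993, 0.0]
ft_force: [1.4, -0.2, -2.2]
width: 0.0277
gripper_force: 39.9
t 9.2333 pos [0.4523 0.2614 0.0185] row mm [ 0.  -1.   0.5] turn [ 0.03  0.04 -0.09] w 0.0277 F 39.9 ft [ 1.4 -0.2 -2.2]
```

```bash
python3 -m handwheel '[[[0,0,0.5,0,0,0],[0,0,0.5,0,0,0],[0,0,0.5,0,0,0],[0,0,0.5,0,0,0],[0,0,0.5,0,0,0],[0,0,0.5,0,0,0],[0,0,0.5,0,0,0]]]' 0; python3 -m handwheel '[[[0,0,-6,0,0,0],[0,0,-18,0,0,0],[0,0,-40,0,0,0],[0,0,-70,0,0,0],[0,0,-105,0,0,0],[0,0,-140,0,0,0],[0,0,-165,0,0,0],[0,0,-180,0,0,0],[0,0,-180,0,0,0],[0,0,-180,0,0,0]]]'; python3 -c "
from h import *
C=(.6637,-.1635)
delta(*C,.2,41)"
```

```text
time: 9.82
position: [0.4517, 0.2615, 0.0177]
eef_rot: [0.0, 0.115, 0.993, 0.0]
ft_force: [-0.2, -0.3, 0.1]
width: 0.0855
gripper_force: 0.0
time: 10.65
position: [0.4521, 0.2616, 0.1992]
eef_rot: [0.001, 0.116, 0.993, 0.001]
ft_force: [-0.4, -0.5, -0.1]
width: 0.0854
gripper_force: 0.0
t 10.65 pos [0.4521 0.2616 0.1992] row mm [-303.5 -365.2   -1.1] turn [ 0.15  0.04 35.73] w 0.0854 F 0.0 ft [-0.4 -0.5 -0.1]
```

```bash
python3 -m handwheel '[[[-12,-15,0,0,0,2],[-36,-43,0,0,0,5],[-60,-72,0,0,0,8],[-84,-101,0,0,0,11],[-108,-130,0,0,0,14],[-132,-159,0,0,0,17],[-156,-188,0,0,0,20],[-180,-217,0,0,0,23],[-204,-246,0,0,0,26],[-228,-275,0,0,0,29]]]' 0.5 60; python3 - <<'E'
from h import *
print(tri((341.2,358),(388.5,178.5)),tri((363.2,368),(386.3,157.7)))
t=ctrl.camera("top");cv2.imwrite("pics/top4.png",t);s=ctrl.camera("scene");cv2.imwrite("pics/scene4.png",s)
print(scanner(t,"top",(165,255,60,85)));delta(.6637,-.1635,.2,41)
g=lambda im,x,y,w,h:cv2.convertScaleAbs(cv2.resize(im[y:y+h,x:x+w],(400,300),interpolation=cv2.INTER_CUBIC),alpha=1.7,beta=20)
cv2.imwrite("pics/c6.png",np.hstack([g(t,145,255,100,75),g(s,290,130,88,66)]))
E
```

```text
time: 11.48
position: [0.6104, -0.0609, 0.1967]
eef_rot: [-0.001, 0.362, 0.932, -0.0]
ft_force: [0.2, 0.2, 0.9]
width: 0.0428
gripper_force: 0.0
(array([ 0.72414948, -0.15628217,  0.04910778]), np.float64(0.001878022652028813)) (array([ 0.77050597, -0.1518754 ,  0.05330517]), np.float64(0.00019055281880497201))
(((194.0660400390625, 300.51885986328125), (19.64255714416504, 63.04848861694336), 15.94539737701416), 860.0, [array([0.5131304 , 0.24701355, 0.039     ]), array([0.38294311, 0.27744352, 0.039     ])])
t 11.5833 pos [ 0.6105 -0.0667  0.1964] row mm [-104.9  -34.7   -3.2] turn [-0.24  0.11  6.08] w 0.0422 F 0.0 ft [-0.6  0.2 -0.5]
```

View pics/c6.png

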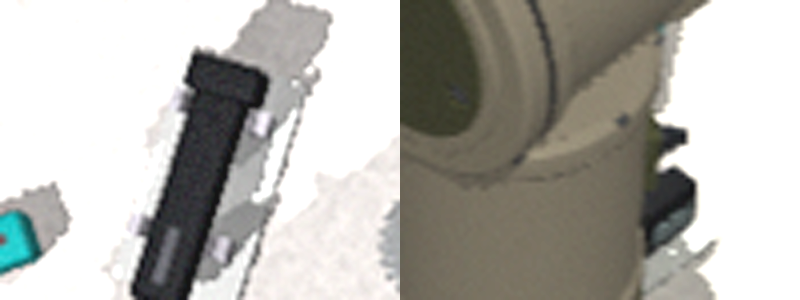

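The scanner lies back within 1 mm of where it started, right side up. The side cylinder is only about 65 mm high, so it is clear of the fingers. On to the knob.

```bash
python3 -m handwheel '[[[-25,-8,0,0,0,1],[-50,-16,0,0,0,3],[-70,-24,0,0,0,5],[-88,-30,0,0,0,6],[-100,-34,0,0,0,6],[-105,-35,0,0,0,6],[-105,-35,0,0,0,6],[-105,-35,0,0,0,6],[-105,-35,0,0,0,6]]]'; python3 -c "
from h import *
delta(.6637,-.1635,.125,41)"
```

```text
time: 12.33
position: [0.6645, -0.1539, 0.1973]
eef_rot: [-0.0, 0.408, 0.913, 0.0]
ft_force: [0.2, 0.1, -0.0]
width: 0.0426
gripper_force: 0.0
t 12.3333 pos [ 0.6645 -0.1539  0.1973] row mm [-6.7 -7.  72.3] turn [ 0.01 -0.06  0.8 ] w 0.0426 F 0.0 ft [ 0.2  0.1 -0. ]
```

```bash
python3 -m handwheel '[[[-6.5,-7,10,0,0,0.5],[-6.5,-7,25,0,0,0.5],[-6.5,-7,45,0,0,0.5],[-6.5,-7,65,0,0,0.5],[-6.5,-7,85,0,0,0.5],[-6.5,-7,105,0,0,0.5],[-6.5,-7,117,0,0,0.5],[-6.5,-7,123,0,0,0.5],[-6.5,-7,123,0,0,0.5],[-6.5,-7,123,0,0,0.5]]]'; python3 -c "
from h import *
delta(.6639,-.1635,.074,41.3)"
```

```text
time: 13.17
position: [0.6641, -0.1647, 0.0752]
eef_rot: [0.0, 0.413, 0.911, 0.0]
ft_force: [-0.3, -0.3, -0.1]
width: 0.0425
gripper_force: 0.0
t 13.1667 pos [ 0.6641 -0.1647  0.0752] row mm [1.  0.7 1.2] turn [ 0.02  0.03 -0.06] w 0.0425 F 0.0 ft [-0.3 -0.3 -0.1]
```

```bash
python3 -m handwheel '[[[0.5,0.5,1,0,0,0],[0.5,0.5,1,0,0,0],[0.5,0.5,1,0,0,0],[0.5,0.5,1,0,0,0],[0.5,0.5,1,0,0,0],[0.5,0.5,1,0,0,0],[0.5,0.5,1,0,0,0],[0.5,0.5,1,0,0,0]]]' 1 60; python3 -c "
from h import *
delta(.6639,-.1635,.074,41.3);print(ctrl.get_state()['ft_torque'])"
```

```text
time: 13.83
position: [0.6644, -0.1639, 0.0747]
eef_rot: [0.001, 0.413, 0.911, 0.0]
ft_force: [-1.2, 0.2, 6.0]
width: 0.013
gripper_force: 59.4
t 13.8333 pos [ 0.6644 -0.1639  0.0747] row mm [ 0.7 -0.2  0.7] turn [ 0.07  0.05 -0.05] w 0.013 F 59.4 ft [-1.2  0.2  6. ]
[0.1284705  0.37914286 0.10581873]
```

```bash
python3 -m handwheel '[[[0,0,0,0,0,3],[0,0,0,0,0,9],[0,0,0,0,0,15],[0,0,0,0,0,21],[0,0,0,0,0,27],[0,0,0,0,0,33],[0,0,0,0,0,39],[0,0,0,0,0,45],[0,0,0,0,0,50],[0,0,0,0,0,50]]]'; python3 -c "
from h import *
delta(.6639,-.1635,.074,-30.7);print(ctrl.get_state()['ft_torque'])"
```

```text
time: 14.67
position: [0.664, -0.164, 0.0747]
eef_rot: [0.0, 0.761, 0.649, 0.0]
ft_force: [-4.2, 0.9, 8.1]
width: 0.0132
gripper_force: 60.1
t 14.6667 pos [ 0.664  -0.164   0.0747] row mm [ 0.5 -0.2  0.7] turn [ 2.000e-02 -1.000e-02  2.162e+01] w 0.0132 F 60.1 ft [-4.2  0.9  8.1]
[0.17465108 0.8423397  0.0599068 ]
```

```bash
python3 -m handwheel '[[[0,0,0,0,0,4],[0,0,0,0,0,9],[0,0,0,0,0,14],[0,0,0,0,0,18],[0,0,0,0,0,21],[0,0,0,0,0,22],[0,0,0,0,0,22],[0,0,0,0,0,22],[0,0,0,0,0,22],[0,0,0,0,0,22]]]'; python3 - <<'E'
from h import *
delta(.6639,-.1635,.074,-30.7);print(ctrl.get_state()['ft_torque'])
for n in('scene','top'):cv2.imwrite(f'pics/{n}5.png',ctrl.camera(n))
t=cv2.imread('pics/top5.png');s=cv2.imread('pics/scene5.png')
print(scanner(t,"top",(165,255,60,85)))
g=lambda im,x,y,w,h:cv2.convertScaleAbs(cv2.resize(im[y:y+h,x:x+w],(400,400)),alpha=2,beta=10)
cv2.imwrite('pics/c7.png',np.hstack([g(t,340,150,100,100),g(s,265,295,80,80)]))
E
```

```text
time: 15.5
position: [0.6638, -0.1639, 0.0747]
eef_rot: [-0.0, 0.869, 0.494, 0.0]
ft_force: [-6.4, 1.6, 8.8]
width: 0.013
gripper_force: 60.2
t 15.5 pos [ 0.6638 -0.1639  0.0747] row mm [ 0.4 -0.1  0.7] turn [-0.01 -0.03 -0.05] w 0.013 F 60.2 ft [-6.4  1.6  8.8]
[0.22911973 1.04244509 0.06246421]
(((194.0660400390625, 300.51885986328125), (19.64255714416504, 63.04848861694336), 15.94539737701416), 856.0, [array([0.5131304 , 0.24701355, 0.039     ]), array([0.38294311, 0.27744352, 0.039     ])])
```

View pics/c7.png

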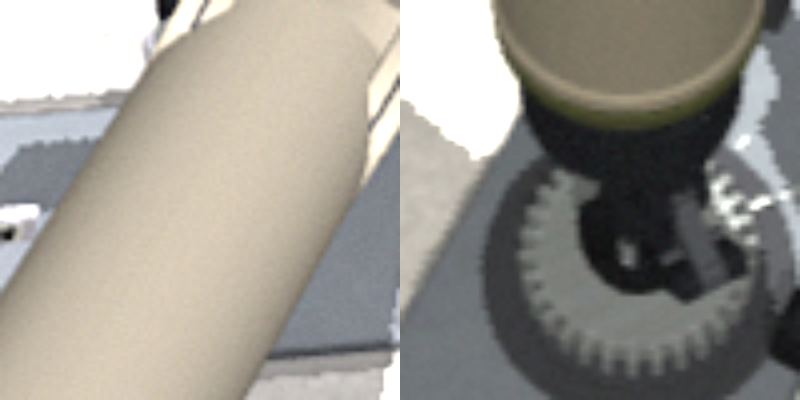

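The knob is gripped on its bar and turned 72°. The reaction torque of about 0.06 N m matches the return spring, and the scanner hasn't moved from its rest. A short hold, then I'll hand in.

```bash
python3 -m handwheel '[[[0,0,0,0,0,0],[0,0,0,0,0,0],[0,0,0,0,0,0],[0,0,0,0,0,0],[0,0,0,0,0,0],[0,0,0,0,0,0]]]'; python3 -c "
from h import *
delta(.6639,-.1635,.074,-30.7);print(ctrl.sign_off())"
```

```text
time: 16.1
position: [0.6638, -0.164, 0.0747]
eef_rot: [-0.0, 0.869, 0.494, 0.0]
ft_force: [-5.1, 2.5, 9.0]
width: 0.0128
gripper_force: 60.2
t 16.1 pos [ 0.6638 -0.164   0.0747] row mm [ 0.5 -0.1  0.7] turn [-0.01 -0.02 -0.06] w 0.0128 F 60.2 ft [-5.1  2.5  9. ]
the job is handed in; nothing more can be done
None
```

I held the scanner on the tag for over a second and laid it back in its rest within 1 mm of its start, then turned the knob 72° (by the gripper's angle) to the third stop; I handed in at 16.1 s still gripping it, and no verdict was returned.

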